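Tuck a slide holder under the stage leaf and hold it flat

ROBOT

A 7-joint arm with a two-finger parallel gripper is mounted at the origin on the work surface. World frame = base frame: x ahead of the robot, y to its left, z up, the work surface at z = 0. Lengths are in m, angles in rad, forces in N, time in s.
With the tool pointing down it reaches from about 0.425 to 0.8 m from the base axis. Payload 8.3 kg.
Tool frame: the origin (TCP) lies at the very end of the fingers, on their centre line; the grasp point (between the pads) lies 19 mm behind it; z points along the fingers, y is the direction in which the jaws open and shut (so a half turn about z gives the same grasp; the last joint's range is limited). The gripper opens to 85 mm and grips with 20 to 120 N. Pads are 22 mm wide; open, the fingers measure 114 mm over their backs; the gripper's body (76 mm by 85 mm) begins 54 mm behind the grasp point. The pads swing forward as they close: fully open they stand 13 mm farther back than shut.
Start: joints at [-1.221, 0.383, 0.016, 1.37, -0.006, 1.388, -0.046], TCP at [0.251, 0.573, 0.207] pointing down, gripper open.
Joint ranges: [-2.95, 2.95], [-0.25, 2.06], [-1.52, 1.56], [0.18, 2.33], [-1.44, 4.58], [0.02, 2.06], [-3.01, 3.01]. Speed limits (rad/s): [2.39, 2.39, 3.01, 3.01, 3.14, 3.14, 3.14].

INTERFACE

Orientations are given as a unit quaternion [x, y, z, w].
In Python, from cell import monitor, vision, order, nets gives the robot as it stands.
- The arm moves only by the tool apply_moves, never from a script. Its argument "deltas" is a list that holds one entry, the list of rows, each a list of 7 numbers: the turn, a rotation vector about the world's x, y, z in degrees, then the shift along the world's x, y, z in cm, then the gripper's target within -1 to 1 (fully open at 1, half-way at 0, shut at -1). A call has 1 to 10 rows; each row shifts and turns the commanded pose from where the row before left it; what a row does not reach is not made up. A row lasts 1/8 s, in which the tool goes at most 62.5 mm and 10.7 degrees, less where a joint would pass 70% of its speed; a pose out of reach is approached as far as the arm can. A call is refused whole if a number of a shift passes 6.25 or a number of a turn 10.7, either way. A call with a gripper value outside its range is refused whole. The fingers move at their own pace and stop on an object; "newtons" is the grip in N (left out, the last holds). Time passes only in rows, so rows that do not move let the fingers close. It gives the time, the measured TCP pose, the force and the opening at its end, in the units of the state.
- monitor.sense(): the state, without advancing time (a new reading comes with each control period).
- vision.snapshot(name): name is "side" or "top" or "wrist"; returns the picture (400x640x3 uint8, red, green, blue); there is no depth.
- vision.get_calibration(name): a dict with "fx", "fy", "cx", "cy" (pixels), "T" (4x4, takes a point from camera to world coordinates); the wrist camera has in their place "tool_from_camera" (4x4, takes a point from camera to tool coordinates, whose origin is the TCP and whose axes are the flange's). Camera axes: x right, y up, looking along -z (the intrinsics and any distortion apply to the point x, -y, -z); pixel columns grow to the right and rows downward; lengths in m; the calibration is good to about 2 mm. A picture is of the moment at which its call begins: read the wrist's pose just before it. get_calibration takes no time and is no camera call.
- order.hand_in(): hands the job in, once; it reports no verdict.
Trained networks look in the newest picture that a camera, given by its name, has taken for a name from the list of things; names that differ only in an ending like _2 or _b are one class to them, and where a whole thing is asked for, a point or a joint stands for the part that bears it (a point fixed in the world has none). Each returns a list of dicts, best first, with "p" (0 to 1); they miss things now and then, are a little off and sometimes report something else, mostly with a low value. They report only what shows in the picture. A call takes as long as a camera call. They do not tell look-alikes from the thing itself.
- nets.look_for(name, camera): "position" ([x, y, z] in m, in world coordinates, good to about 4 mm: the middle of the surface that is visible of it).
The state is a dict: "clock": time; "qpos": joint angles; "qvel": joint speeds; "tau": joint torques, N m; "position": TCP position; "ee_rot": TCP orientation; "contact_force": force on the tool from outside, world axes, zero at the start; "ft_torque": the same for the moment, N m; "width": finger opening in m.
Only numpy, scipy, OpenCV 4.12 (cv2) and the standard library are available. Lean on these libraries where they do the work, as an engineer would, in place of code of your own. Each camera call takes 0.05 s, during which the arm holds its last target.

TASK

The round insert in the microscope's stage is standing proud: press it down until it is fully home. Then fetch the flat slide holder from the bench and tuck its plain front edge under the hold-down leaf, square and centred, until it meets the stop underneath, without lifting the leaf. Finish while still holding the holder pressed firmly flat on the stage, so that someone else can do up the clamps, and leave everything else where it is.

Things in the scene. Friction and masses are not known exactly. Their poses are not given: they have to be found in the camera images.
- scope: All sizes and distances in these descriptions are in mm. An open-frame inverted microscope fixed on the bench: base plate 320 x 220 x 14, four pillars, stage on top, a lamp house behind and a camera at the right side, all lower than the stage. Origin on the bench under the stage's centre; its x axis points from the near edge of the stage to the leaf and stop, z up.
- stage: the microscope's flat black stage plate, 240 (x) x 190 (y) x 12. Origin at the centre of its top surface, 150 above the bench; axes as the microscope's. Two thumbscrew clamps, turned outward, 20 tall, stand on it at x = -20, y = +75 and -75 (nearest part 66 from the centre line). It is rigid: about 10 N down on the holder presses it firmly flat.
- stop (a point): foot of the stop face (facing -x of the stage), on the stage's top surface in the middle of the stop, 90 from the stage's centre along its x. The stop is 74 wide in y and 6.5 high, and lies hidden under the leaf.
- leaf_lip (a point): tip of the hold-down leaf's turned-up front lip, in the middle. The leaf is a thin steel flap 60 wide, hinged on the far side over the stop; it reaches about 39 out from the stop face over the stage. Closed, its flat underside is 7 above the stage (from the stop face to 30 out of it) and the outer 9 turns up to 11. So a 4 thick plate passes under it lying flat on the stage.
- leaf (a joint): lift of the leaf on its hinge, rad: 0 = down on its rest, as it starts; grows as the lip is lifted (0.06 is about 3 mm at the lip). A weak spring (about 1 N at the lip) is all that keeps it down.
- insert (a joint): how far the stage's round insert has been pressed down, m: starts at 0 to 0.0015 (standing up to 5 mm proud of the stage), 0.006 = fully home, then 1 mm below the stage's surface. It moves straight down at about 5 N, stays where it is left and stops hard at the end.
- insert_top (a point): centre of the top face of the insert, a plain metal ring of 76 outer diameter with a 24 hole; its axis is at x = 10, y = 0 of the stage. Press on the ring's face between hole and rim.
- holder: slide holder lying on the bench beside the microscope: flat metal plate 140 (x) x 60 (y) x 4 thick, 0.14 kg (may vary a quarter), with a windowed glass slide. An upright grip rib, 36 (x) x 12 (y) and 28 high above the plate (top 32 above the underside), stands on its centre line with its middle 47 from the plate's centre towards the heel (-x); pinch it across y. Origin: centre of the underside; x points to the plain front edge, z up.
- holder_front (a point): middle of the lower edge of the holder's plain front end (+70 along its x)
- holder_heel (a point): middle of the lower edge of the holder's heel, the end next to the grip (-70 along its x)
- holder_grip (a point): centre of the top of the holder's upright grip: 32 above its underside, 47 from its centre towards the heel
- slide_box: bystander: closed flat slide box, 140 x 88 x 34, lies on the bench; leave it where it is. Origin: centre of its underside.
- oil: bystander: small dropper bottle, 30 diameter, 65 tall; leave it where it is. Origin: centre of its underside.
- dish: bystander: lidded round dish, 90 diameter, 16 tall; leave it where it is. Origin: centre of its underside.
- canister: bystander: round case with a spare objective, 44 diameter, 66 tall; leave it where it is. Origin: centre of its underside.
- spare_insert: bystander: loose spare insert ring lying on the bench, 76 outer diameter, 44 hole, 8 thick (not the one in the stage); leave it where it is. Origin: centre of its underside.
- tissues: bystander: cardboard tissue box, 115 x 115 x 70; leave it where it is. Origin: centre of its underside.
- driver: bystander: screwdriver, 160 long, lying on the bench beside the microscope; leave it where it is. Its origin lies on the tool.
- level: bystander: small round bubble level, 30 diameter, 10 tall, standing on the far left corner of the microscope's stage, about x = 90, y = 70 of it; leave it where it is. Origin: centre of its underside (the level moves with the microscope's pose between starts).
Mind the look-alikes: they are no part of the job. Of the things that look like the holder, the middle-sized one is meant.

How it is judged:
On the way, in this order (a step that is already met when the one before it is completed fails the run):
1. the insert is pressed fully home (within 1 mm) (value of joint insert above 0.005 m), for 0.2 s.
2. the holder's front edge is well under the leaf (15 mm past where its flat part begins), low, with the leaf down (x of holder_front in the frame of stage above 0.075 m and z of holder_front in the frame of stage below 0.003 m and value of joint leaf below 0.06 rad), for 0.2 s.
At the end, for the whole second after the job is handed in: Insert home within 1 mm; holder's front edge under the leaf within 4 mm of the stop, 10 mm of the centre line and 4 degrees of square; both ends within 2 mm of the stage; leaf down (under 0.04 rad); holder still, touched by the fingers, bearing on the stage with over 4 N (value of joint insert above 0.005 m and x of holder_front in the frame of stage above 0.086 m and y of holder_front in the frame of stage between -0.01 and 0.01 m and angle between the x axis of holder and the x axis of stage, either way round below 0.07 rad and z of each of holder_front, holder_heel in the frame of stage below 0.002 m and value of joint leaf below 0.04 rad and linear speed of holder below 0.01 m/s and contact force between holder and stage above 4 N and contact force between the fingers and holder above 1 N); the arm keeps its last pose, push and grip.
It fails at once if the leaf is lifted (more than about 3 mm at its lip) (value of joint leaf above 0.06 rad).
It fails at once if a bystander is shifted by more than 30 mm (distance of any of slide_box, oil, dish, canister, spare_insert, tissues, driver, level from where it was at the start of the episode above 0.03 m).
It also fails if it takes over 53 s, if anything falls off the work surface, if the arm or the gripper's body presses on something with over 40 N, if the wrist force passes 120 N, or if a joint passes its speed limit or range.

## Working session

There is one attempt and no reset: what is moved stays moved. The work goes in short steps, Python scripts to look and compute and a tool call to move; the robot and the scene stay as the last step left them, time stands still between calls to the robot, and variables do not carry over. Pictures are saved under pics/ and viewed, and the job is handed in when it is done.

Besides the shell and the picture viewer there is one more tool, called after "Emit:" as a command line: name --argument value ..., lists and objects as JSON in quotes. apply_moves: Moves the arm, as the interface text tells. Its arguments: {"type":"object","properties":{"deltas":{"type":"array"},"newtons":{"type":"number"}},"required":["deltas"]}

```bash
ls -la; mkdir -p pics; python3 - <<'E'
from cell import monitor, vision, order, nets
import cv2
s=monitor.sense();print(s)
for n in ["top","side"]:
    im=vision.snapshot(n);cv2.imwrite(f"pics/{n}0.png",im[:,:,::-1])
    print(n,vision.get_calibration(n))
    for k in ["holder","insert_top","leaf_lip","stage","holder_grip"]:
        print(k,[(r["position"],round(r["p"],2)) for r in nets.look_for(k,n)])
print(vision.get_calibration("wrist"))
print(monitor.sense()["clock"])
E
```

```text
total 12
drwxr-xr-x  3 agent agent 4096 Dec  6 22:57 .
drwxr-xr-x 23 root  root  4096 Dec  6 22:57 ..
drwxr-xr-x  2 agent agent 4096 Dec  6 22:57 pics
{'clock': 0.0, 'qpos': array([-1.22088471,  0.38426525,  0.01637987,  1.37118812, -0.0062753 ,
        1.38822189, -0.04653954]), 'qvel': array([-0.00011916, -0.00065948, -0.00041544,  0.00019023, -0.00117631,
       -0.00200861, -0.00105841]), 'tau': array([-5.47075797e-05, -6.27599859e+01,  8.44129734e-01, -3.71825874e+01,
        1.65281491e-02,  1.40365123e-02,  2.75034898e-05]), 'position': array([0.25049161, 0.57197907, 0.20574672]), 'ee_rot': array([ 2.04931952e-01,  9.78775695e-01, -1.00101475e-03, -1.75805936e-04]), 'contact_force': array([-0.73080739, -0.04082119,  0.77322054]), 'ft_torque': array([ 0.02227641, -0.01349027,  0.00324566]), 'width': 0.08571480497925889}
top {'fx': 382.6976961445004, 'fy': 382.6976961445004, 'cx': 318.1601210247661, 'cy': 200.99772624055979, 'T': array([[-0.01930705,  0.98502276, -0.17134002,  0.29757115],
       [-0.99972888, -0.01678897,  0.01613341,  0.01203065],
       [ 0.01301516,  0.17160
[... 1102 characters left out ...]
eaf_lip [([0.6806, -0.0201, 0.1592], 0.59)]
stage [([0.5678, -0.0614, 0.1455], 0.79), ([0.4891, 0.2996, 0.0091], 0.68)]
holder_grip [([0.4895, 0.3007, 0.0046], 0.7), ([0.3942, 0.1725, 0.0074], 0.68), ([0.2341, 0.33, 0.0058], 0.58)]
{'fx': 306.2588064166511, 'fy': 306.2588064166511, 'cx': 322.06583816861735, 'cy': 202.76572839236445, 'tool_from_camera': array([[ 7.53052760e-04,  9.56381584e-01,  2.92119322e-01,
         7.32517809e-02],
       [ 9.99999646e-01, -8.29810864e-04,  1.38858789e-04,
         6.96496781e-04],
       [ 3.75205776e-04,  2.92119114e-01, -9.56381871e-01,
        -1.67871620e-01],
       [ 0.00000000e+00,  0.00000000e+00,  0.00000000e+00,
         1.00000000e+00]])}
0.6
```

View pics/top0.png

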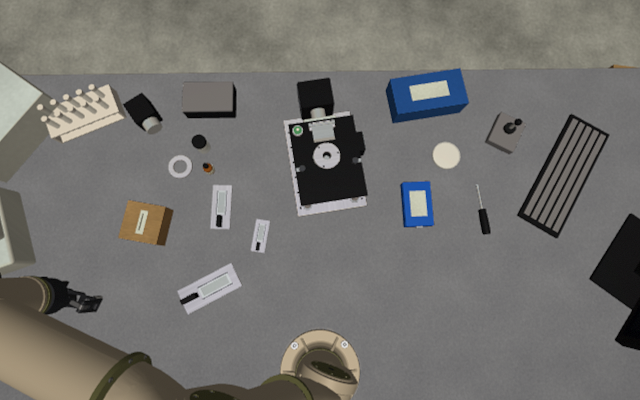

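View pics/side0.png

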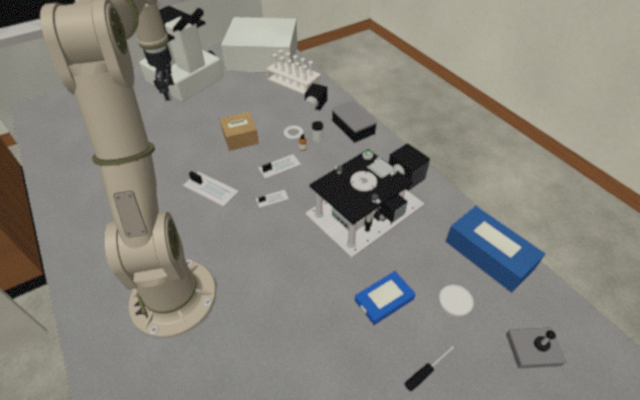

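```bash
python3 - <<'E'
import cv2,numpy as np
a=cv2.imread("pics/top0.png");b=cv2.imread("pics/side0.png")
c=cv2.resize(a[95:225,280:380],None,fx=5,fy=5,interpolation=cv2.INTER_CUBIC)[:600]
d=cv2.resize(a[175:260,190:290],None,fx=5,fy=5,interpolation=cv2.INTER_CUBIC)
cv2.imwrite("pics/c1.png",c[:600]);cv2.imwrite("pics/c2.png",d)
e=cv2.resize(b[140:250,300:440],None,fx=5,fy=5,interpolation=cv2.INTER_CUBIC)
cv2.imwrite("pics/c3.png",e)
E
```

```text
(no output)
```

View pics/c1.png

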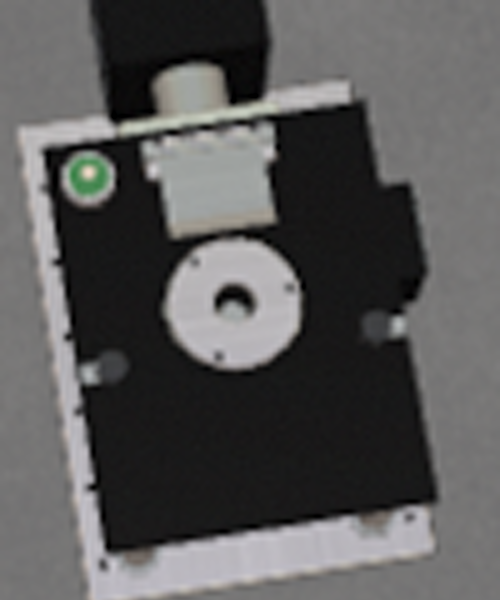

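View pics/c2.png

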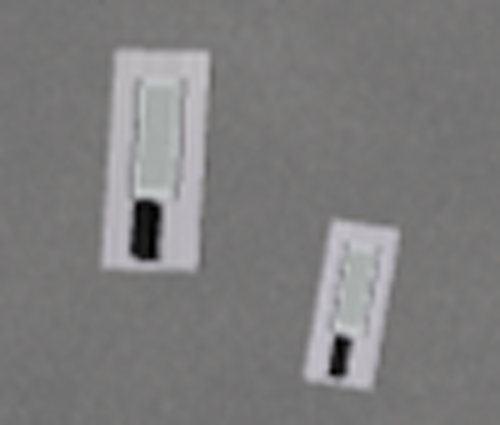

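View pics/c3.png

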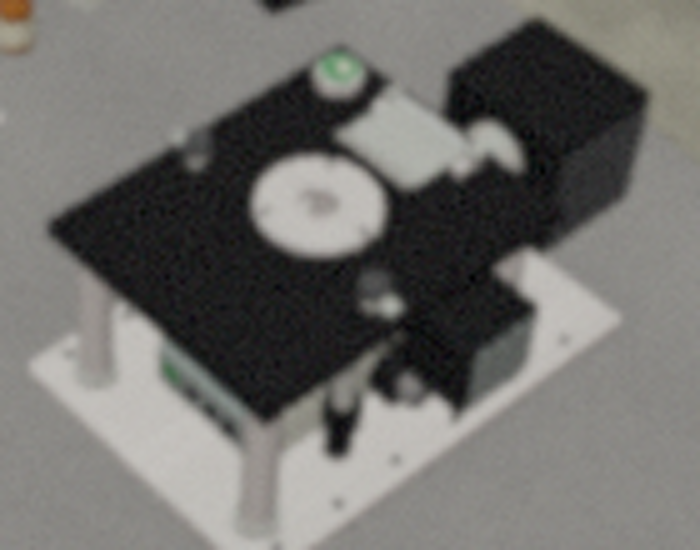

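```bash
cat > h.py <<'E'
import numpy as np
from cell import monitor, vision, order, nets
from scipy.spatial.transform import Rotation as R
def ray(cal,u,v,T=None):
    T=cal["T"] if T is None else T
    d=np.array([(u-cal["cx"])/cal["fx"],-(v-cal["cy"])/cal["fy"],-1.])
    return T[:3,3],T[:3,:3]@d
def atz(cal,u,v,z,T=None):
    o,d=ray(cal,u,v,T); return o+d*(z-o[2])/d[2]
def tri(r1,r2):
    A=[];b=[]
    for o,d in (r1,r2):
        d=d/np.linalg.norm(d);P=np.eye(3)-np.outer(d,d);A.append(P);b.append(P@o)
    x=np.linalg.lstsq(np.vstack(A),np.hstack(b),rcond=None)[0]
    return x,[np.linalg.norm(A[i]@x-b[i])for i in (0,1)]
def wristT(s,cal):
    W=np.eye(4);W[:3,:3]=R.from_quat(s["ee_rot"]).as_matrix();W[:3,3]=s["position"]
    return W@cal["tool_from_camera"]
E
python3 - <<'E'
from h import *
np.set_printoptions(precision=4,suppress=True)
ct=vision.get_calibration("top");cs=vision.get_calibration("side")
c1=lambda p:((p[0]+.5)/5-.5+280,(p[1]+.5)/5-.5+95)
c2=lambda p:((p[0]+.5)/5-.5+190,(p[1]+.5)/5-.5+175)
c3=lambda p:((p[0]+.5)/5-.5+300,(p[1]+.5)/5-.5+140)
C={"FL":(44,148),"FR":(367,100),"NR":(438,500),"NL":(107,550)}
P={k:atz(ct,*c1(v),.15) for k,v in C.items()}
for k in P:print(k,P[k])
m=sum(P.values())/4;print("centre",m)
x=(P["FL"]+P["FR"]-P["NL"]-P["NR"]);y=P["FL"]+P["NL"]-P["FR"]-P["NR"]
print("yaw",np.degrees(np.arctan2(x[1],x[0])),np.degrees(np.arctan2(-y[0],y[1])),np.linalg.norm(x)/2,np.linalg.norm(y)/2)
print("ins",atz(ct,*c1((232,303)),.152),"lip",atz(ct,*c1((226,228)),.161))
for k,a,b in (("FL",C["FL"],(340,45)),("NL",C["NL"],(50,228)),("NR",C["NR"],(265,420)),("ins",(232,303),(318,205))):
    print(k,tri(ray(ct,*c1(a)),ray(cs,*c3(b))))
H=[(115,50),(210,52),(198,271),(102,268)]
Q=[atz(ct,*c2(p),.004) for p in H];print(*Q)
m=sum(Q)/4;x=Q[0]+Q[1]-Q[2]-Q[3];print(m,np.degrees(np.arctan2(x[1],x[0])),np.linalg.norm(x)/2,np.linalg.norm(Q[0]-Q[1]))
print("grip",atz(ct,*c2((146,228)),.032))
E
```

```text
FL [0.7067 0.0763 0.15  ]
FR [ 0.7334 -0.1113  0.15  ]
NR [ 0.4962 -0.1429  0.15  ]
NL [0.471  0.0427 0.15  ]
centre [ 0.6018 -0.0338  0.15  ]
yaw 7.843593555527482 7.910166113847042 0.23867232314075018 0.18841757837380063
ins [ 0.6117 -0.03    0.152 ] lip [ 0.6532 -0.0272  0.161 ]
FL (array([0.7061, 0.0764, 0.1508]), [np.float64(0.00034806108661445523), np.float64(0.00034806108661342914)])
NL (array([0.4716, 0.043 , 0.1448]), [np.float64(0.00029027573972411496), np.float64(0.00029027573972421905)])
NR (array([ 0.4965, -0.1433,  0.1458]), [np.float64(0.0005501640304369327), np.float64(0.0005501640304368852)])
ins (array([ 0.6122, -0.03  ,  0.1501]), [np.float64(7.73687223508469e-05), np.float64(7.736872235080556e-05)])
[0.5645 0.3278 0.004 ] [0.5622 0.2674 0.004 ] [0.4223 0.2722 0.004 ] [0.4253 0.332  0.004 ]
[0.4936 0.2998 0.004 ] -1.8416776961738148 0.13966655625855479 0.06043657798879317
grip [0.4464 0.2984 0.032 ]
```

Emit:
apply_moves --deltas '[[[0, 0, 3, 0, 0, 3.4, -1], [0, 0, 3, 2.8, -5, 0, -1], [0, 0, 3, 2.8, -5, 0, -1], [0, 0, 3, 2.8, -5, 0, -1], [0, 0, 3, 2.8, -5, 0, -1], [0, 0, 3, 2.8, -5, 0, -1], [0, 0, 3, 2.8, -5, 0, -1], [0, 0, 3, 2.8, -5, 0, -1], [0, 0, 3, 2.8, -5, 0, -1], [0, 0, 3, 2.8, -5, 0, -1]]]' --newtons 40

```text
clock: 1.85
position: [0.5034, 0.1208, 0.2412]
ee_rot: [-0.056, 0.998, 0.0, 0.0]
contact_force: [1.1, -0.7, -0.9]
width: -0.0001
```

Emit:
apply_moves --deltas '[[[0, 0, 1.5, 2.8, -5.25, 0, -1], [0, 0, 0, 2.8, -5.25, 0, -1], [0, 0, 0, 2.8, -5.3, 0, -1], [0, 0, 0, 0, 0, 0, -1], [0, 0, 0, 0, 0, 0, -1]]]'

```text
clock: 2.48
position: [0.5866, -0.0353, 0.2406]
ee_rot: [-0.068, 0.998, 0.0, -0.0]
contact_force: [-0.4, 0.7, 0.5]
width: -0.0002
```

```bash
python3 - <<'E'
from h import *
import cv2
s=monitor.sense();im=vision.snapshot("wrist");cv2.imwrite("pics/w1.png",im[:,:,::-1])
np.savez("w1.npz",p=s["position"],q=s["ee_rot"])
print(s["clock"],s["position"],s["ee_rot"],s["contact_force"],s["qpos"],s["width"])
E
```

```text
2.475 [ 0.58663989 -0.03534815  0.24056041] [-6.82554050e-02  9.97667844e-01  1.59609178e-04 -2.17872180e-04] [-0.39272023  0.65430176  0.53928592] [-0.34188946  0.3028674   0.4520429   1.43722251 -0.13217511  1.43203752
  1.81797804] -0.00021226796840446416
```

View pics/w1.png

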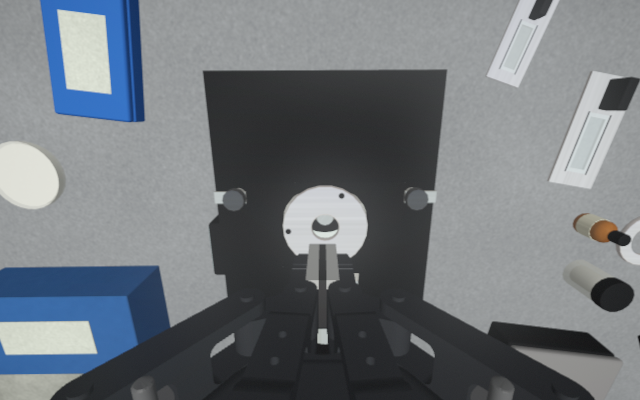

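```bash
python3 - <<'E'
from h import *
np.set_printoptions(precision=4,suppress=True)
f=np.load("w1.npz");c=vision.get_calibration("wrist")
T=wristT({"position":f["p"],"ee_rot":f["q"]},c)
for n,u,v,z in [("NR",204,70,.15),("NL",447,70,.15),("hole",325.5,228,.152),("ringL",283,227,.152),("ringR",368,227,.152),("ringtop",325,185.5,.153)]:
    print(n,atz(c,u,v,z,T))
E
```

```text
NR [ 0.4978 -0.1406  0.15  ]
NL [0.4719 0.047  0.15  ]
hole [ 0.6148 -0.0284  0.152 ]
ringL [ 0.6191 -0.0663  0.152 ]
ringR [0.6086 0.0092 0.152 ]
ringtop [ 0.5758 -0.0344  0.153 ]
```

Emit:
apply_moves --deltas '[[[0, 0, 0, 0, 0, -3, -1], [0, 0, 0, 0, 0, -3, -1], [0, 0, 0, 0, 0, -1.8, -1], [0, 0, 0, 0, 0, -0.3, -1], [0, 0, 0, 0, 0, -0.3, -1], [0, 0, 0, 0, 0, -0.3, -1], [0, 0, 0, 0, 0, -0.2, -1]]]'

```text
clock: 3.4
position: [0.587, -0.0356, 0.1522]
ee_rot: [-0.068, 0.998, -0.0, 0.0]
contact_force: [0.0, 0.2, 0.4]
width: -0.0004
```

Emit:
apply_moves --deltas '[[[0, 0, 0, 0, 0, -0.2, -1], [0, 0, 0, 0, 0, -0.2, -1], [0, 0, 0, 0, 0, 0, -1]]]'

```text
clock: 3.78
position: [0.5866, -0.0355, 0.1476]
ee_rot: [-0.068, 0.998, -0.0, -0.0]
contact_force: [0.1, 0.4, 0.2]
width: -0.0
```

Emit:
apply_moves --deltas '[[[0, 0, 0, 0, 0, -0.1, -1], [0, 0, 0, 0, 0, -0.1, -1], [0, 0, 0, 0, 0, 0, -1]]]'

```text
clock: 4.15
position: [0.5866, -0.0355, 0.1457]
ee_rot: [-0.068, 0.998, -0.0, -0.0]
contact_force: [0.2, 0.5, 0.0]
width: 0.0005
```

```bash
python3 - <<'E'
from h import *
import cv2
s=monitor.sense();im=vision.snapshot("wrist");cv2.imwrite("pics/w2.png",im[:,:,::-1])
im2=vision.snapshot("side")
cv2.imwrite("pics/s2.png",cv2.resize(im2[120:250,300:440,::-1],None,fx=4.5,fy=4.5,interpolation=cv2.INTER_CUBIC))
print(s["clock"],s["position"],s["contact_force"])
E
```

```text
4.15 [ 0.58663988 -0.03547957  0.14569021] [0.24961116 0.54784761 0.04569865]
```

View pics/w2.png

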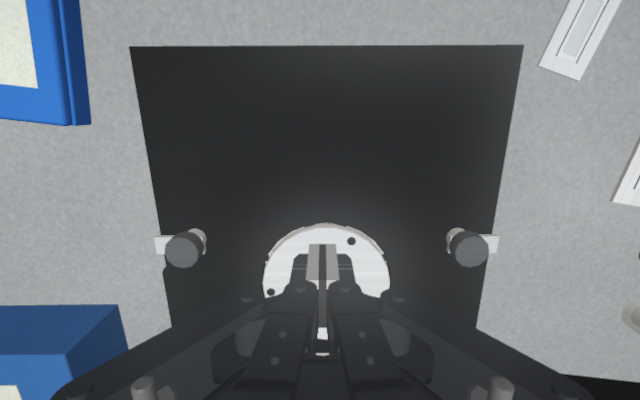

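View pics/s2.png

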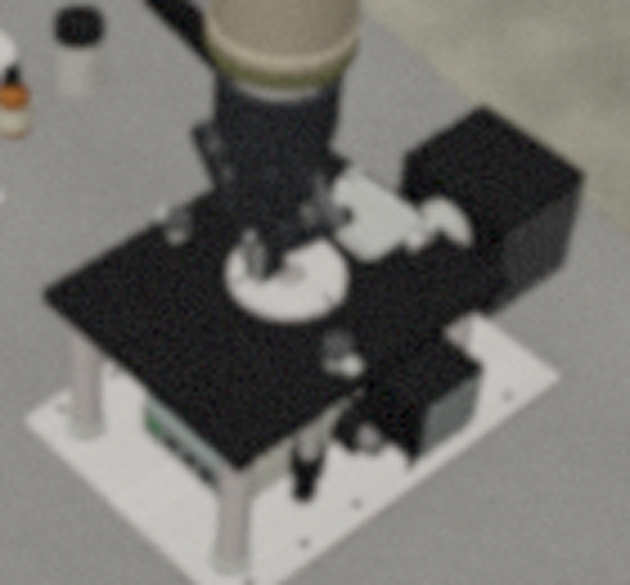

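Emit:
apply_moves --deltas '[[[0, 0, 0, 0, 0, -0.1, -1], [0, 0, 0, 0, 0, -0.1, -1], [0, 0, 0, 0, 0, 0, -1]]]'

```text
clock: 4.62
position: [0.5866, -0.0355, 0.1436]
ee_rot: [-0.068, 0.998, -0.0, -0.0]
contact_force: [0.5, 0.0, 0.3]
width: -0.0001
```

Emit:
apply_moves --deltas '[[[0, 0, 0, 0, 0, -0.1, -1], [0, 0, 0, 0, 0, -0.1, -1], [0, 0, 0, 0, 0, 0, -1]]]'

```text
clock: 5.0
position: [0.5866, -0.0355, 0.1417]
ee_rot: [-0.068, 0.998, -0.0, -0.0]
contact_force: [-0.3, 0.2, -0.1]
width: -0.0002
```

```bash
python3 - <<'E'
from h import *
import cv2
c=vision.get_calibration("wrist");M=np.linalg.inv(c["tool_from_camera"])
for p in [(0,0,0),(.011,0,0),(0,0,-.013),(.011,0,-.013)]:
    q=M@np.array([*p,1]);print(p,c["cx"]+c["fx"]*q[0]/-q[2],c["cy"]-c["fy"]*q[1]/-q[2])
s=monitor.sense();im=vision.snapshot("wrist");cv2.imwrite("pics/w3.png",cv2.resize(im[190:310,240:410,::-1],None,fx=4.5,fy=4.5,interpolation=cv2.INTER_CUBIC))
np.savez("w3.npz",p=s["position"],q=s["ee_rot"])
cv2.imwrite("pics/w3f.png",im[:,:,::-1])
print(s["tau"],s["position"],s["contact_force"],s["ft_torque"])
E
```

```text
(0, 0, 0) 322.1004697672444 237.91409724811106
(0.011, 0, 0) 322.1152880598715 220.51137124190998
(0, 0, -0.013) 322.087098498042 247.35032109498374
(0.011, 0, -0.013) 322.10276694871425 228.82813861061112
[ 8.83914821e-03 -5.51476014e+01  6.15276083e+00 -3.51650155e+01
  1.40045668e-02 -2.03409337e-02  3.43282438e-03] [ 0.5866131  -0.03548201  0.14166566] [-0.27886068  0.21399612 -0.14049007] [0.00734559 0.0132584  0.0060665 ]
```

View pics/w3.png

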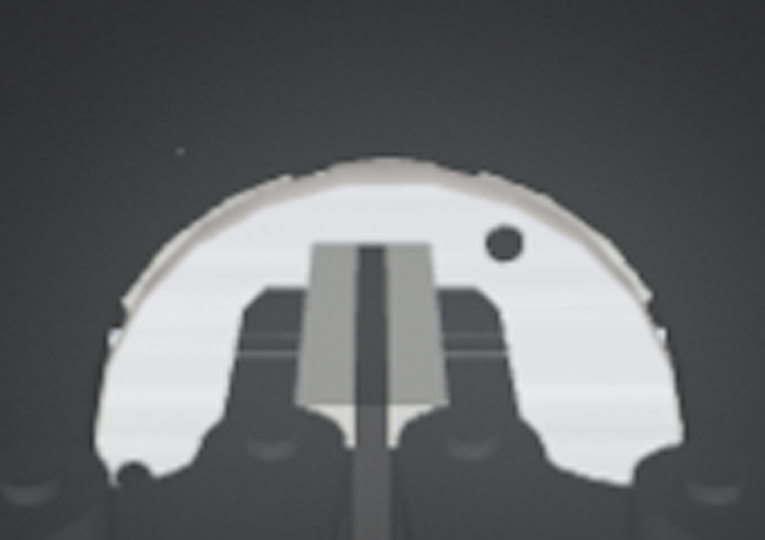

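View pics/w3f.png

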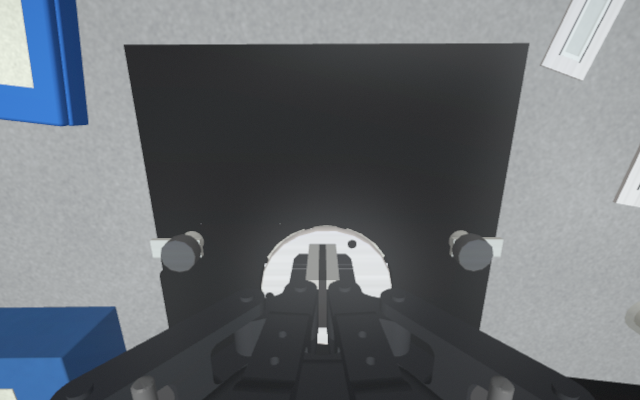

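```bash
cat >> h.py <<'E'
def proj(cal,p,T=None):
    T=cal["T"] if T is None else T
    q=np.linalg.inv(T)@np.array([*p,1.]);return np.array([cal["cx"]+cal["fx"]*q[0]/-q[2],cal["cy"]-cal["fy"]*q[1]/-q[2]])
E
python3 - <<'E'
from h import *
import cv2
c=vision.get_calibration("side");s=monitor.sense()
im=vision.snapshot("side")[:,:,::-1]
o=np.array([330,140]);k=8
cr=cv2.resize(im[140:210,330:420],None,fx=k,fy=k,interpolation=cv2.INTER_CUBIC)
p=s["position"]
for z in (0,.02):
    uv=proj(c,p+[0,0,z]);print(uv)
    cv2.drawMarker(cr,tuple(int(x) for x in ((uv-o+.5)*k-.5)),(0,0,255),cv2.MARKER_CROSS,14,1)
cv2.imwrite("pics/s3.png",cr)
E
```

```text
[357.02238126 187.06472276]
[357.41573345 182.35799561]
```

View pics/s3.png

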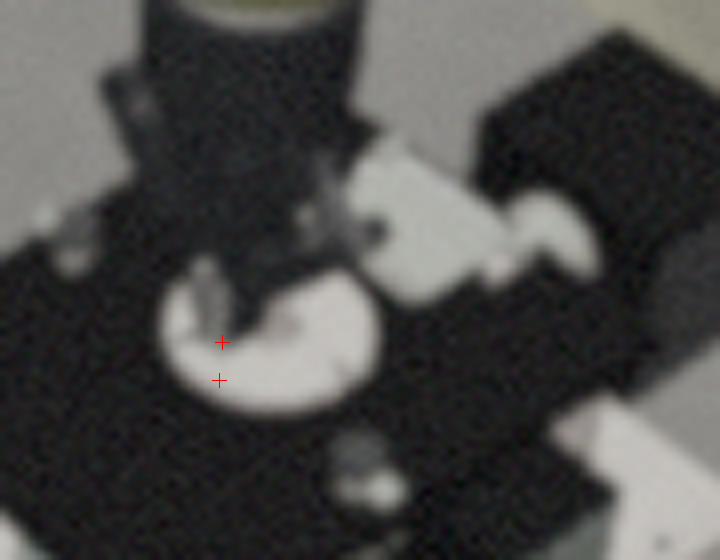

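Emit:
apply_moves --deltas '[[[0, 0, 0, 0, 0, -0.2, -1], [0, 0, 0, 0, 0, -0.2, -1], [0, 0, 0, 0, 0, 0, -1]]]'

```text
clock: 5.48
position: [0.5865, -0.0355, 0.1375]
ee_rot: [-0.068, 0.998, -0.0, -0.0]
contact_force: [0.0, -1.1, -1.1]
width: -0.0001
```

Emit:
apply_moves --deltas '[[[0, 0, 0, 0, 0, -0.2, -1], [0, 0, 0, 0, 0, 0, -1]]]'

```text
clock: 5.72
position: [0.5866, -0.0355, 0.1356]
ee_rot: [-0.068, 0.998, -0.0, -0.0]
contact_force: [0.7, -0.7, 0.2]
width: -0.0005
```

Emit:
apply_moves --deltas '[[[0, 0, 0, 0, 0, -0.2, -1], [0, 0, 0, 0, 0, 0, -1]]]'

```text
clock: 5.98
position: [0.5866, -0.0355, 0.1336]
ee_rot: [-0.068, 0.998, -0.0, -0.0]
contact_force: [0.1, -0.5, 0.1]
width: 0.0002
```

Emit:
apply_moves --deltas '[[[0, 0, 0, 0, 0, -0.2, -1], [0, 0, 0, 0, 0, 0, -1]]]'

```text
clock: 6.22
position: [0.5866, -0.0355, 0.1315]
ee_rot: [-0.068, 0.998, -0.0, -0.0]
contact_force: [0.2, -0.4, 0.1]
width: 0.0
```

Emit:
apply_moves --deltas '[[[0, 0, 0, 0, 0, -0.2, -1], [0, 0, 0, 0, 0, 0, -1]]]'

```text
clock: 6.48
position: [0.5867, -0.0355, 0.1297]
ee_rot: [-0.068, 0.998, -0.0, -0.0]
contact_force: [-0.2, 0.1, -0.0]
width: -0.0
```

Emit:
apply_moves --deltas '[[[0, 0, 0, 0, 0, -0.2, -1], [0, 0, 0, 0, 0, 0, -1]]]'

```text
clock: 6.72
position: [0.5868, -0.0355, 0.128]
ee_rot: [-0.068, 0.998, -0.0, 0.0]
contact_force: [-0.9, 0.1, 3.4]
width: 0.0003
```

Emit:
apply_moves --deltas '[[[0, 0, 0, 0, 0, -0.2, -1], [0, 0, 0, 0, 0, 0, -1]]]'

```text
clock: 6.98
position: [0.5867, -0.0355, 0.1258]
ee_rot: [-0.068, 0.998, -0.0, 0.0]
contact_force: [-0.9, 0.0, 3.6]
width: 0.0004
```

Emit:
apply_moves --deltas '[[[0, 0, 0, 0, 0, -0.2, -1], [0, 0, 0, 0, 0, 0, -1]]]'

```text
clock: 7.22
position: [0.5868, -0.0355, 0.1245]
ee_rot: [-0.068, 0.998, 0.0, 0.0]
contact_force: [-4.1, -0.4, 9.6]
width: 0.0002
```

Emit:
apply_moves --deltas '[[[0, 0, 0, 0, 0, -0.2, -1], [0, 0, 0, 0, 0, 0, -1]]]'

```text
clock: 7.48
position: [0.5869, -0.0356, 0.1242]
ee_rot: [-0.068, 0.998, 0.0, 0.001]
contact_force: [-10.7, 1.1, 21.7]
width: -0.0003
```

```bash
python3 - <<'E'
from h import *
import cv2
im=vision.snapshot("wrist");cv2.imwrite("pics/w4.png",cv2.resize(im[190:310,240:410,::-1],None,fx=4.5,fy=4.5,interpolation=cv2.INTER_CUBIC))
im=vision.snapshot("side")[:,:,::-1]
cv2.imwrite("pics/s4.png",cv2.resize(im[140:210,330:420],None,fx=8,fy=8,interpolation=cv2.INTER_CUBIC))
print(monitor.sense()["contact_force"],monitor.sense()["ft_torque"])
E
```

```text
[-10.4043105    1.49817758  22.79365141] [ 0.20641957  2.35881213 -0.02063201]
```

View pics/w4.png

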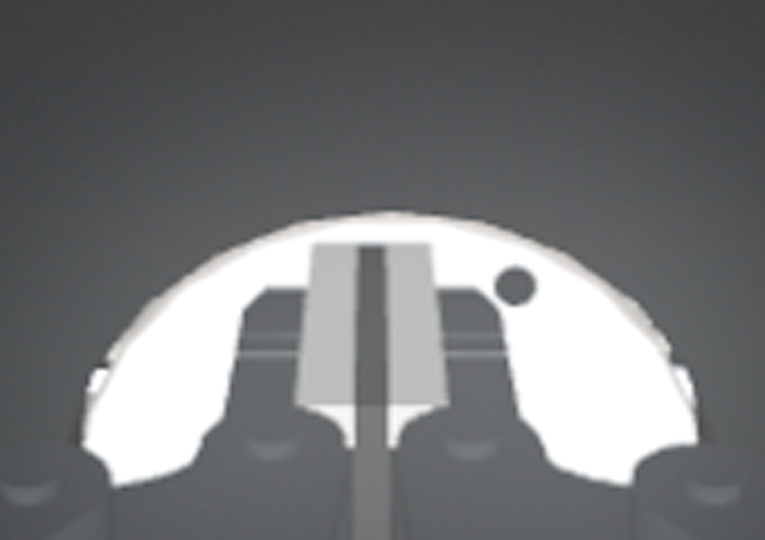

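View pics/s4.png

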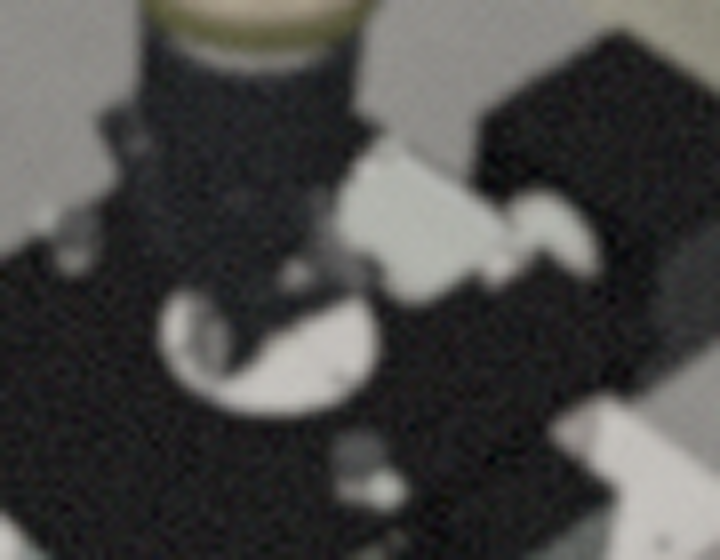

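Emit:
apply_moves --deltas '[[[0, 0, 0, 0, 0, 2, -1], [0, 0, 0, 0, 0, 4, -0.3], [0, 0, 0, -2.5, 3, 4, -0.3], [0, 0, 0, -4, 4, 0, -0.3], [0, 0, 0, 0, 0, 0, -0.3]]]'

```text
clock: 8.2
position: [0.5196, 0.0386, 0.2217]
ee_rot: [-0.072, 0.997, 0.001, -0.0]
contact_force: [0.4, -0.4, -0.7]
width: 0.0298
```

```bash
python3 - <<'E'
from h import *
import cv2
s=monitor.sense();im=vision.snapshot("wrist");cv2.imwrite("pics/w5.png",im[:,:,::-1])
np.savez("w5.npz",p=s["position"],q=s["ee_rot"])
print(s["clock"],s["position"],s["ee_rot"],s["width"])
E
```

```text
8.2 [0.51963714 0.03863495 0.22166849] [-7.16611423e-02  9.97428372e-01  1.11494987e-03 -2.83745344e-04] 0.02978295389032558
```

View pics/w5.png

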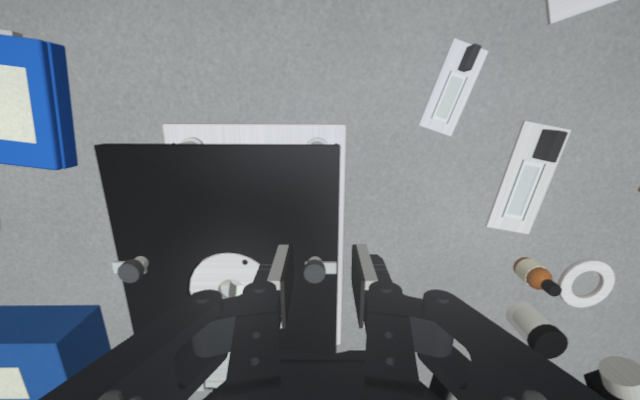

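```bash
python3 - <<'E'
from h import *
import cv2
im=cv2.imread("pics/w5.png")
cv2.imwrite("pics/w5c.png",cv2.resize(im[235:310,170:290],None,fx=6,fy=6,interpolation=cv2.INTER_CUBIC))
f=np.load("w5.npz");c=vision.get_calibration("wrist");T=wristT({"position":f["p"],"ee_rot":f["q"]},c)
for n,u,v,z in [("hF L",487,226,.004),("hF R",527,234,.004),("heel L",525,121,.004),("heel R",571,130,.004),("griptop",552,145,.032),("NR",96,146,.15),("NL",340,144,.15)]: print(n,atz(c,u,v,z,T))
E
```

```text
hF L [0.56418421 0.27016983 0.004     ]
hF R [0.56765307 0.32753709 0.004     ]
heel L [0.42515633 0.27507553 0.004     ]
heel R [0.42731216 0.33465319 0.004     ]
griptop [0.44807814 0.29701279 0.032     ]
NR [ 0.49926693 -0.14084649  0.15      ]
NL [0.47068009 0.04561813 0.15      ]
```

View pics/w5c.png

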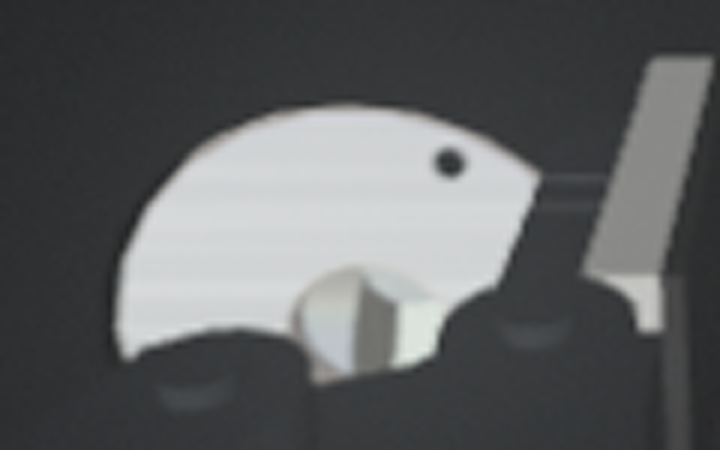

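Emit:
apply_moves --deltas '[[[0, 0, -2, -1.2, 4.35, 0, -0.3], [0, 0, -2, -1.2, 4.35, 0, -0.3], [0, 0, -2, -1.2, 4.35, -2, -0.3], [0, 0, -2, -1.2, 4.35, -4, -0.3], [0, 0, -2.3, -1.2, 4.35, -4, -0.3], [0, 0, 0, -1.2, 4.4, -4, -0.3], [0, 0, 0, 0, 0, 0, -0.3], [0, 0, 0, 0, 0, 0, -0.3]]]'

```text
clock: 9.25
position: [0.4507, 0.2948, 0.0813]
ee_rot: [0.022, 1.0, -0.001, -0.0]
contact_force: [0.3, -0.2, 0.0]
width: 0.0297
```

```bash
python3 - <<'E'
from h import *
import cv2
s=monitor.sense();im=vision.snapshot("wrist");cv2.imwrite("pics/w6.png",im[:,:,::-1])
np.savez("w6.npz",p=s["position"],q=s["ee_rot"])
print(s["clock"],s["position"],s["ee_rot"],s["width"])
im=vision.snapshot("side")[:,:,::-1]
cv2.imwrite("pics/s6.png",cv2.resize(im[130:210,230:330],None,fx=7,fy=7,interpolation=cv2.INTER_CUBIC))
E
```

```text
9.25 [0.45067259 0.29480413 0.08132946] [ 2.19932001e-02  9.99757843e-01 -7.43321794e-04 -3.72944389e-05] 0.029733065546019972
```

View pics/w6.png

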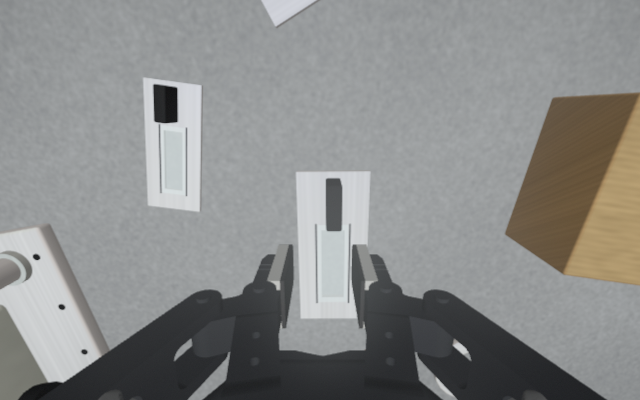

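View pics/s6.png

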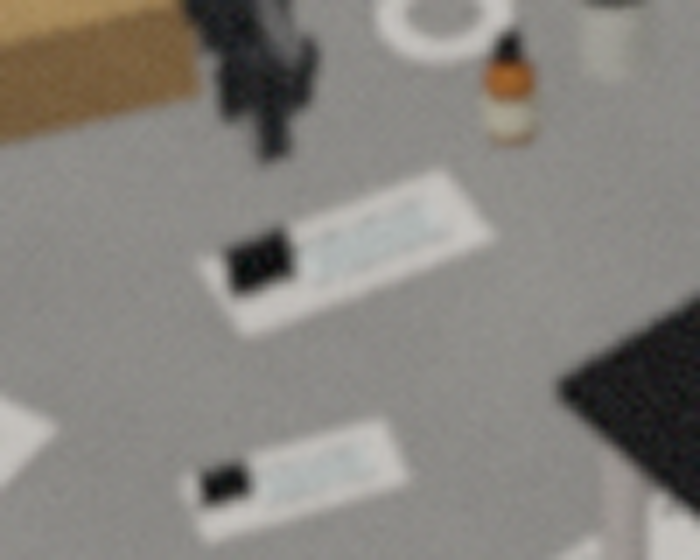

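```bash
python3 - <<'E'
from h import *
import cv2
np.set_printoptions(precision=4,suppress=True)
im=cv2.imread("pics/w6.png")
cv2.imwrite("pics/w6c.png",cv2.resize(im[165:325,285:385],None,fx=3.7,fy=3.7,interpolation=cv2.INTER_CUBIC))
f=np.load("w6.npz");c=vision.get_calibration("wrist");T=wristT({"position":f["p"],"ee_rot":f["q"]},c)
for n,u,v,z in [("heelL",296.5,172,.004),("heelR",370,172,.004),("frL",299,319,.004),("frR",368,319,.004)]: print(n,atz(c,u,v,z,T))
print("cam",T[:3,3]);print(proj(c,(.4475,.300,.032),T),proj(c,(.4475,.300,.004),T), f["p"])
from scipy.spatial.transform import Rotation as R
print(R.from_quat(f["q"]).as_matrix())
E
```

```text
heelL [0.4255 0.2752 0.004 ]
heelR [0.428  0.3348 0.004 ]
frL [0.5665 0.268  0.004 ]
frR [0.5692 0.3333 0.004 ]
cam [0.3777 0.2985 0.2492]
[328.6896 207.1111] [328.0637 196.8324] [0.4507 0.2948 0.0813]
[[-0.999   0.044  -0.0001]
 [ 0.044   0.999  -0.0015]
 [ 0.     -0.0015 -1.    ]]
```

View pics/w6c.png

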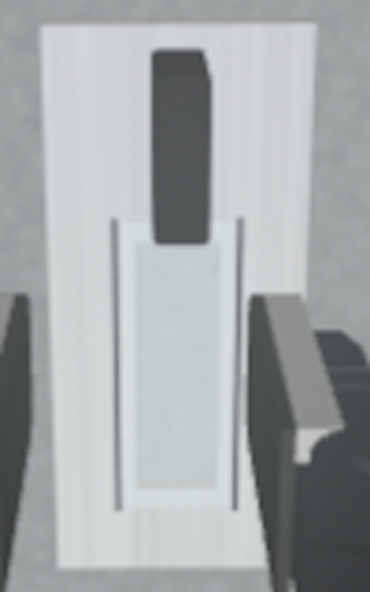

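Emit:
apply_moves --deltas '[[[0, 0, 0.5, -0.2, 0.85, 0, -0.3], [0, 0, 0, 0, 0, -3, -0.3], [0, 0, 0, 0, 0, -3, -0.3], [0, 0, 0, 0, 0, -2, -0.3], [0, 0, 0, 0, 0, 0, -0.3], [0, 0, 0, 0, 0, 0, -0.3]]]'

```text
clock: 10.1
position: [0.4485, 0.305, 0.003]
ee_rot: [0.017, 1.0, 0.001, 0.001]
contact_force: [0.1, 0.5, 0.2]
width: 0.03
```

```bash
python3 - <<'E'
from h import *
import cv2
s=monitor.sense();im=vision.snapshot("wrist");cv2.imwrite("pics/w7.png",im[:,:,::-1])
print(s["clock"],s["position"],s["contact_force"],s["width"])
E
```

```text
10.1 [0.44850164 0.30501257 0.00298304] [0.09942543 0.51401881 0.1750853 ] 0.030017530195963347
```

View pics/w7.png

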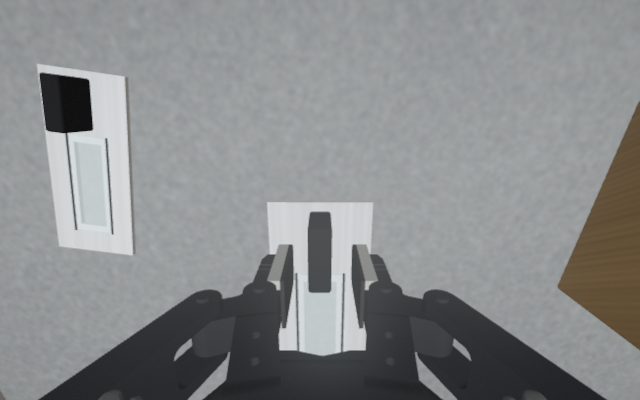

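Emit:
apply_moves --deltas '[[[0, 0, 0, 0, -0.15, -1.2, -0.3], [0, 0, 0, 0, 0, -0.3, -0.3], [0, 0, 0, 0, 0, -0.3, -0.3], [0, 0, 0, 0, 0, 0, -0.3]]]'

```text
clock: 10.65
position: [0.4475, 0.3029, -0.0165]
ee_rot: [0.017, 1.0, -0.0, -0.0]
contact_force: [0.6, -0.3, 0.3]
width: 0.0297
```

Emit:
apply_moves --deltas '[[[0, 0, 0, 0, 0, 0, -1], [0, 0, 0, 0, 0, 0, -1], [0, 0, 0, 0, 0, 0, -1], [0, 0, 0, 0, 0, 0, -1]]]' --newtons 60

```text
clock: 11.15
position: [0.4479, 0.3032, -0.0159]
ee_rot: [0.017, 1.0, 0.0, 0.0]
contact_force: [0.7, -1.1, 4.2]
width: 0.0109
```

```bash
python3 - <<'E'
from h import *
import cv2
s=monitor.sense();im=vision.snapshot("wrist");cv2.imwrite("pics/w8.png",im[:,:,::-1])
print(s["clock"],s["position"],s["contact_force"],s["width"])
E
```

```text
11.15 [ 0.4479118   0.30315874 -0.01593329] [ 0.65641475 -1.06513158  4.22196125] 0.010894542600302341
```

View pics/w8.png

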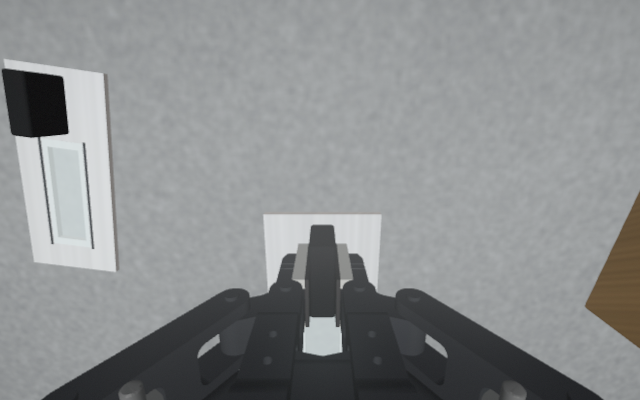

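Emit:
apply_moves --deltas '[[[0, 0, 0, 0, 0, 1, -1], [0, 0, 0, 0, 0, 3, -1], [0, 0, 0, 0, 0, 5, -1], [0, 0, 0, 0, 0, 5, -1], [0, 0, 0, 0, 0, 4, -1], [0, 0, 0, 0, 0, 2.6, -1], [0, 0, 0, 0, 0, 0, -1]]]'

```text
clock: 12.08
position: [0.4486, 0.3036, 0.1922]
ee_rot: [0.017, 1.0, 0.001, 0.002]
contact_force: [0.1, -0.1, -2.0]
width: 0.0109
```

Emit:
apply_moves --deltas '[[[0, 0, 1, 0.6, -3, 0, -1], [0, 0, 1, 0.9, -4.5, 0, -1], [0, 0, 1, 0.9, -4.5, 0, -1], [0, 0, 1, 0.9, -4.5, 0, -1], [0, 0, 1, 0.9, -4.5, 0, -1], [0, 0, 1, 0.9, -4.5, 0, -1], [0, 0, 1, 0.9, -4.5, 0, -1], [0, 0, 1, 0.6, -3, 0, -1], [0, 0, 1.8, 0.33, -1.6, 0, -1], [0, 0, 0, 0, 0, 0, -1]]]'

```text
clock: 13.32
position: [0.5161, -0.0445, 0.1885]
ee_rot: [-0.067, 0.998, -0.0, -0.001]
contact_force: [-0.1, -0.5, -1.4]
width: 0.0112
```

```bash
python3 - <<'E'
from h import *
import cv2
s=monitor.sense();im=vision.snapshot("wrist");cv2.imwrite("pics/w9.png",im[:,:,::-1])
np.savez("w9.npz",p=s["position"],q=s["ee_rot"])
print(s["clock"],s["position"],s["ee_rot"],s["contact_force"],s["width"])
im=vision.snapshot("side")[:,:,::-1]
cv2.imwrite("pics/s9.png",cv2.resize(im[120:250,300:440],None,fx=4.5,fy=4.5,interpolation=cv2.INTER_CUBIC))
im=vision.snapshot("top")[:,:,::-1]
cv2.imwrite("pics/t9.png",cv2.resize(im[95:225,270:390],None,fx=4.5,fy=4.5,interpolation=cv2.INTER_CUBIC))
E
```

```text
13.325 [ 0.51607926 -0.04446348  0.18846922] [-6.68612350e-02  9.97761527e-01 -3.09051899e-04 -1.18963499e-03] [-0.08305636 -0.48552073 -1.43319562] 0.011206885630581158
```

View pics/w9.png

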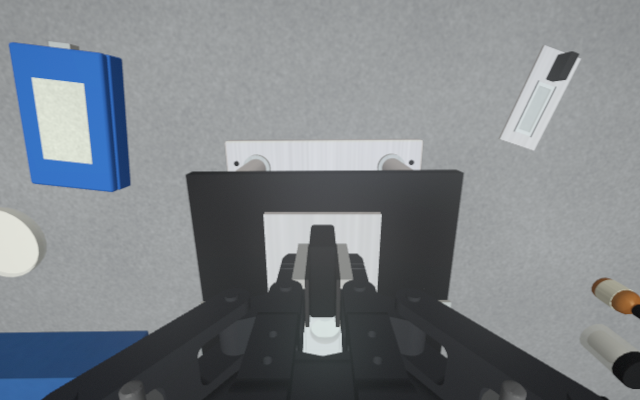

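View pics/s9.png

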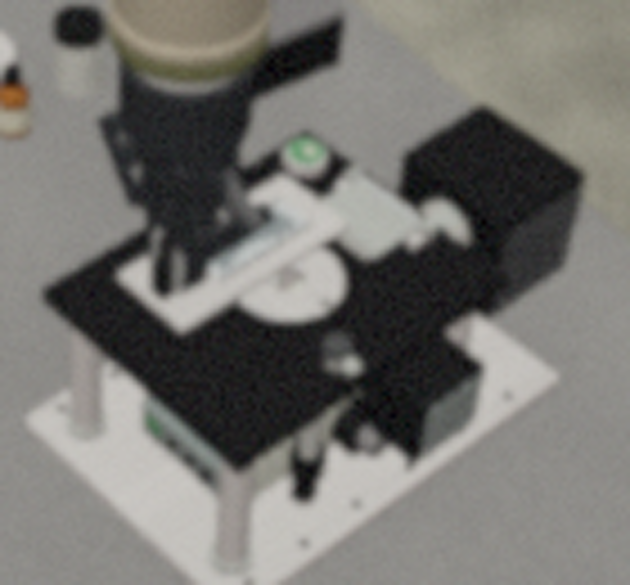

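View pics/t9.png

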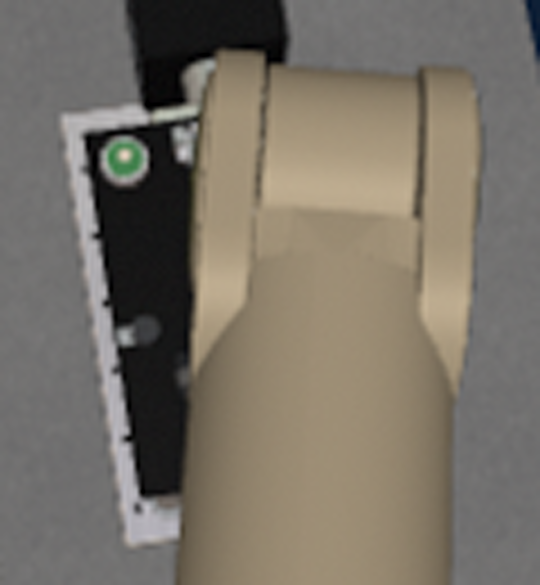

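```bash
cat >> h.py <<'E'
YAW=np.radians(7.87)
ex=np.array([np.cos(YAW),np.sin(YAW)]);ey=np.array([-ex[1],ex[0]])
E
python3 - <<'E'
from h import *
np.set_printoptions(precision=4,suppress=True)
f=np.load("w9.npz");c=vision.get_calibration("wrist");T=wristT({"position":f["p"],"ee_rot":f["q"]},c)
NR=atz(c,188,173,.15,T);NL=atz(c,462,171,.15,T)
print(NR,NL,np.linalg.norm(NR-NL));n=(NL-NR);print("yaw",np.degrees(np.arctan2(-n[0],n[1])))
zt=f["p"][2]+.016+.004
hl=atz(c,264.5,213,zt,T);hr=atz(c,381.5,213,zt,T);print(hl,hr,np.linalg.norm(hl-hr))
m=(hl+hr)/2; s0=(NL+NR)/2+np.array([*ex,0])*.12;print("stage0",s0)
d=(m-s0)[:2];print("heel in stage",d@ex,d@ey)
n=hr-hl;print("hyaw",np.degrees(np.arctan2(-n[0],n[1])))
E
```

```text
[ 0.4973 -0.1397  0.15  ] [0.4707 0.0457 0.15  ] 0.18733840887858513
yaw 8.14748212764385
[ 0.4978 -0.0766  0.2085] [ 0.4898 -0.0174  0.2085] 0.0596929728398518
stage0 [ 0.6028 -0.0306  0.15  ]
heel in stage -0.11025852574814522 -0.0013591607369913042
hyaw 7.732741805439831
```

Emit:
apply_moves --deltas '[[[0, 0, 0, 0, 0.13, -2, -1], [0, 0, 0, 0, 0, -2, -1], [0, 0, 0, 0, 0, -0.7, -1], [0, 0, 0, 0, 0, -0.2, -1], [0, 0, 0, 0, 0, -0.2, -1], [0, 0, 0, 0, 0, 0, -1]]]'

```text
clock: 14.22
position: [0.5173, -0.0417, 0.1392]
ee_rot: [-0.068, 0.998, -0.0, 0.0]
contact_force: [-0.4, -0.0, -2.4]
width: 0.0109
```

Emit:
apply_moves --deltas '[[[0, 0, 0, 0, 0, -0.1, -1], [0, 0, 0, 0, 0, -0.1, -1], [0, 0, 0, 0, 0, 0, -1]]]'

```text
clock: 14.6
position: [0.517, -0.0417, 0.1367]
ee_rot: [-0.068, 0.998, -0.0, -0.0]
contact_force: [-0.3, -1.5, -2.2]
width: 0.0111
```

Emit:
apply_moves --deltas '[[[0, 0, 0, 0, 0, -0.1, -1], [0, 0, 0, 0, 0, -0.1, -1], [0, 0, 0, 0, 0, 0, -1]]]'

```text
clock: 14.98
position: [0.5169, -0.0417, 0.1347]
ee_rot: [-0.068, 0.998, -0.0, -0.0]
contact_force: [-0.3, 0.3, -1.7]
width: 0.0108
```

Emit:
apply_moves --deltas '[[[0, 0, 0, 0, 0, -0.1, -1], [0, 0, 0, 0, 0, 0, -1]]]'

```text
clock: 15.22
position: [0.5171, -0.0417, 0.1341]
ee_rot: [-0.068, 0.998, 0.0, 0.0]
contact_force: [-2.3, 0.0, 2.0]
width: 0.0112
```

```bash
python3 - <<'E'
from h import *
import cv2
s=monitor.sense();print(s["clock"],s["position"],s["contact_force"],s["ft_torque"])
im=vision.snapshot("side")[:,:,::-1]
cv2.imwrite("pics/s10.png",cv2.resize(im[140:220,310:410],None,fx=7,fy=7,interpolation=cv2.INTER_CUBIC))
E
```

```text
15.225 [ 0.51705032 -0.04169592  0.13407948] [-2.25944532  0.0277916   2.04664955] [0.02079161 0.40989595 0.04526685]
```

View pics/s10.png

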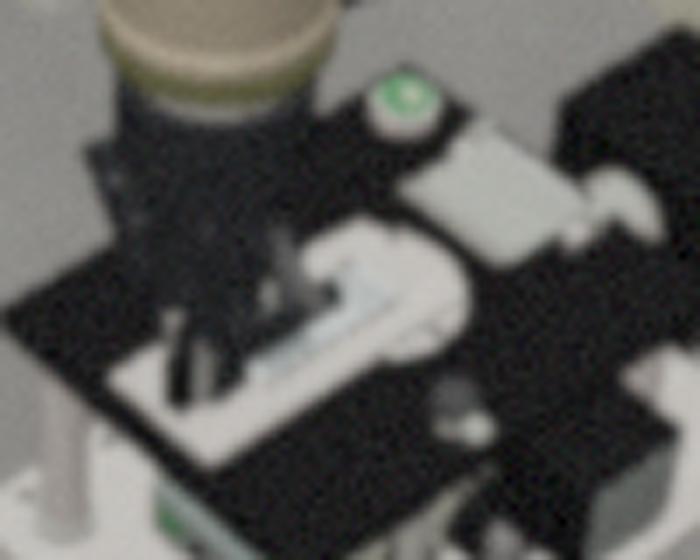

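Emit:
apply_moves --deltas '[[[0, 0, 0, 0, 0, 0.05, -1], [0, 0, 0, 0.5, 0.07, 0, -1], [0, 0, 0, 0.5, 0.07, 0, -1], [0, 0, 0, 0.5, 0.07, 0, -1], [0, 0, 0, 0.5, 0.07, 0, -1], [0, 0, 0, 0, 0, 0, -1]]]'

```text
clock: 16.02
position: [0.5374, -0.0388, 0.1342]
ee_rot: [-0.069, 0.998, -0.0, -0.0]
contact_force: [0.2, -0.5, -1.4]
width: 0.0108
```

```bash
python3 - <<'E'
from h import *
import cv2
s=monitor.sense();print(s["clock"],s["position"],s["contact_force"],s["ft_torque"])
im=vision.snapshot("side")[:,:,::-1]
cv2.imwrite("pics/s11.png",cv2.resize(im[140:220,310:410],None,fx=7,fy=7,interpolation=cv2.INTER_CUBIC))
E
```

```text
16.025 [ 0.53737373 -0.03878168  0.13416838] [ 0.23484693 -0.4543234  -1.37719777] [ 0.02981172 -0.02439716  0.01353331]
```

View pics/s11.png

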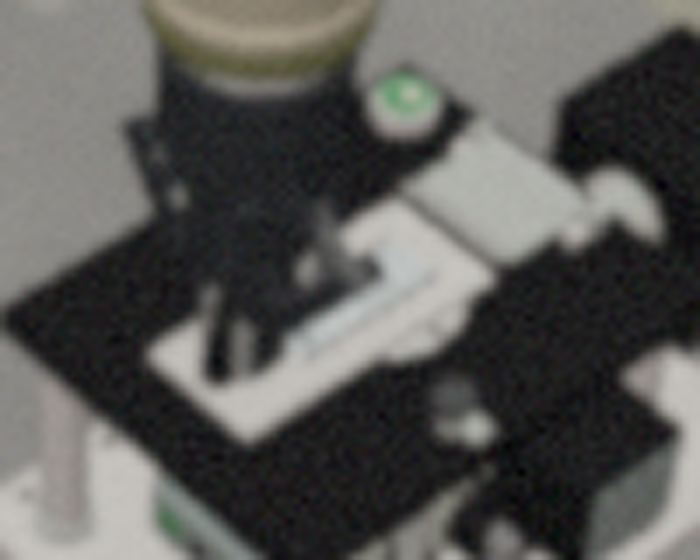

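Emit:
apply_moves --deltas '[[[0, 0, 0, 0.5, 0.07, 0, -1], [0, 0, 0, 0.5, 0.07, 0, -1], [0, 0, 0, 0, 0, 0, -1]]]'

```text
clock: 16.45
position: [0.5473, -0.0374, 0.1342]
ee_rot: [-0.069, 0.998, -0.0, -0.0]
contact_force: [-0.6, -0.3, -2.3]
width: 0.0109
```

Emit:
apply_moves --deltas '[[[0, 0, 0, 0.5, 0.07, 0, -1], [0, 0, 0, 0.5, 0.07, 0, -1], [0, 0, 0, 0.5, 0.07, 0, -1], [0, 0, 0, 0.3, 0.04, 0, -1], [0, 0, 0, 0, 0, 0, -1]]]'

```text
clock: 17.08
position: [0.5652, -0.035, 0.1342]
ee_rot: [-0.068, 0.998, -0.0, -0.0]
contact_force: [-1.1, -0.6, -0.4]
width: 0.0105
```

```bash
python3 - <<'E'
from h import *
import cv2
s=monitor.sense();print(s["clock"],s["position"],s["contact_force"],s["ft_torque"])
im=vision.snapshot("side")[:,:,::-1]
cv2.imwrite("pics/s12.png",cv2.resize(im[140:220,310:410],None,fx=7,fy=7,interpolation=cv2.INTER_CUBIC))
s=monitor.sense();im=vision.snapshot("wrist");cv2.imwrite("pics/w12.png",im[:,:,::-1])
np.savez("w12.npz",p=s["position"],q=s["ee_rot"])
E
```

```text
17.075 [ 0.56518712 -0.03498453  0.13420277] [-1.06949362 -0.60495133 -0.42244982] [-0.01607191  0.02910022  0.01606601]
```

View pics/s12.png

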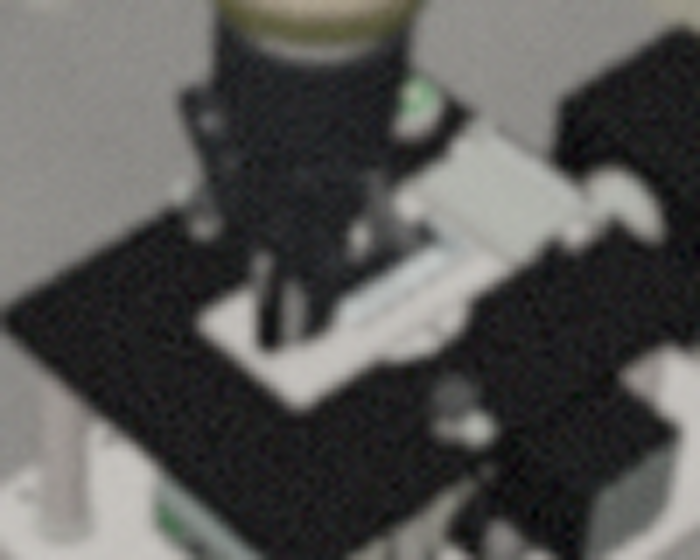

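View pics/w12.png

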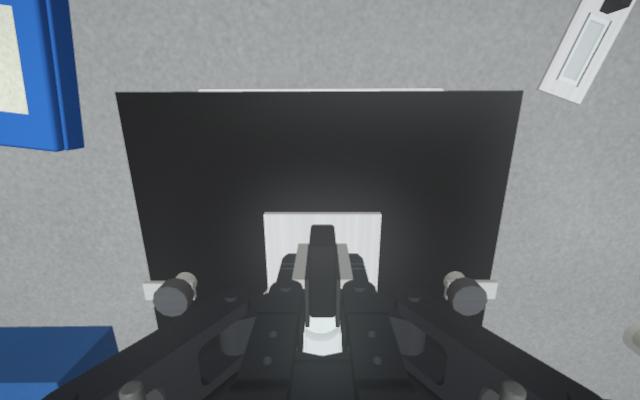

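```bash
python3 - <<'E'
from h import *
np.set_printoptions(precision=4,suppress=True)
f=np.load("w12.npz");c=vision.get_calibration("wrist");T=wristT({"position":f["p"],"ee_rot":f["q"]},c)
NR=atz(c,116.5,93,.15,T);NL=atz(c,522.5,91.5,.15,T)
n=(NL-NR);print(np.linalg.norm(n),"yaw",np.degrees(np.arctan2(-n[0],n[1])))
hl=atz(c,264,213,.154,T);hr=atz(c,381.5,213,.154,T)
m=(hl+hr)/2;s0=(NL+NR)/2+np.array([*ex,0])*.12
d=(m-s0)[:2];print("front in stage",d@ex+.14,d@ey,s0);n=hr-hl;print(np.linalg.norm(n),"hyaw",np.degrees(np.arctan2(-n[0],n[1])))
E
```

```text
0.18992404854214906 yaw 8.085769548668937
front in stage 0.0782925263697339 0.0016792172875718296 [ 0.6042 -0.031   0.15  ]
0.06002036973467982 hyaw 7.90467857493326
```

Emit:
apply_moves --deltas '[[[0, 0, 0, 0.3, 0.04, 0, -1], [0, 0, 0, 0.3, 0.04, 0, -1], [0, 0, 0, 0, 0, 0, -1]]]'

```text
clock: 17.55
position: [0.5712, -0.0341, 0.1342]
ee_rot: [-0.069, 0.998, -0.0, 0.0]
contact_force: [-0.3, -0.0, -1.7]
width: 0.0109
```

Emit:
apply_moves --deltas '[[[0, 0, 0, 0.2, 0.03, 0, -1], [0, 0, 0, 0, 0, 0, -1]]]'

```text
clock: 17.8
position: [0.5731, -0.0339, 0.1342]
ee_rot: [-0.068, 0.998, -0.0, -0.0]
contact_force: [0.9, 1.0, -0.9]
width: 0.0107
```

Emit:
apply_moves --deltas '[[[0, 0, 0, 0.2, 0.03, 0, -1], [0, 0, 0, 0, 0, 0, -1]]]'

```text
clock: 18.05
position: [0.5751, -0.0335, 0.1343]
ee_rot: [-0.069, 0.998, -0.0, 0.0]
contact_force: [0.2, 0.0, -1.7]
width: 0.0108
```

Front ≈ 88 mm by estimate; continue gently to the stop.

Emit:
apply_moves --deltas '[[[0, 0, 0, 0.1, 0.01, 0, -1], [0, 0, 0, 0.1, 0.01, 0, -1], [0, 0, 0, 0, 0, 0, -1]]]'

```text
clock: 18.42
position: [0.5758, -0.0337, 0.1341]
ee_rot: [-0.068, 0.998, 0.0, -0.001]
contact_force: [-6.4, -1.0, 2.2]
width: 0.0113
```

Emit:
apply_moves --deltas '[[[0, 0, 0, 0.1, 0.01, 0, -1], [0, 0, 0, 0, 0, 0, -1]]]'

```text
clock: 18.68
position: [0.5757, -0.0337, 0.1341]
ee_rot: [-0.068, 0.998, 0.0, -0.002]
contact_force: [-12.1, -0.7, 5.3]
width: 0.011
```

Emit:
apply_moves --deltas '[[[0, 0, 0, -0.1, -0.01, -0.1, -1], [0, 0, 0, 0, 0, -0.1, -1], [0, 0, 0, 0, 0, 0, -1]]]'

```text
clock: 19.05
position: [0.5759, -0.0337, 0.1341]
ee_rot: [-0.068, 0.998, 0.0, -0.001]
contact_force: [-14.5, 0.5, 17.3]
width: 0.0105
```

Emit:
apply_moves --deltas '[[[0, 0, 0, 0, 0, 0, -1], [0, 0, 0, 0, 0, 0, -1], [0, 0, 0, 0, 0, 0, -1], [0, 0, 0, 0, 0, 0, -1]]]'

```text
clock: 19.55
position: [0.5759, -0.0337, 0.1341]
ee_rot: [-0.068, 0.998, 0.0, -0.001]
contact_force: [-14.4, 0.8, 17.6]
width: 0.0107
```

```bash
python3 - <<'E'
from h import *
import cv2
s=monitor.sense();print(s["clock"],s["position"],s["contact_force"],s["ft_torque"],abs(s["qvel"]).max())
im=vision.snapshot("side")[:,:,::-1]
cv2.imwrite("pics/s13.png",cv2.resize(im[140:220,310:410],None,fx=7,fy=7,interpolation=cv2.INTER_CUBIC))
s=monitor.sense();im=vision.snapshot("wrist");cv2.imwrite("pics/w13.png",im[:,:,::-1])
np.savez("w13.npz",p=s["position"],q=s["ee_rot"])
print([ (r["position"],r["p"]) for r in nets.look_for("leaf_lip","side")])
E
```

```text
19.55 [ 0.57586708 -0.03367083  0.13406629] [-14.38238336   0.80267668  17.61975499] [0.08201726 2.93430144 0.14136401] 0.0018011907020699075
[([0.6857, -0.0211, 0.1567], 0.55)]
```

View pics/s13.png

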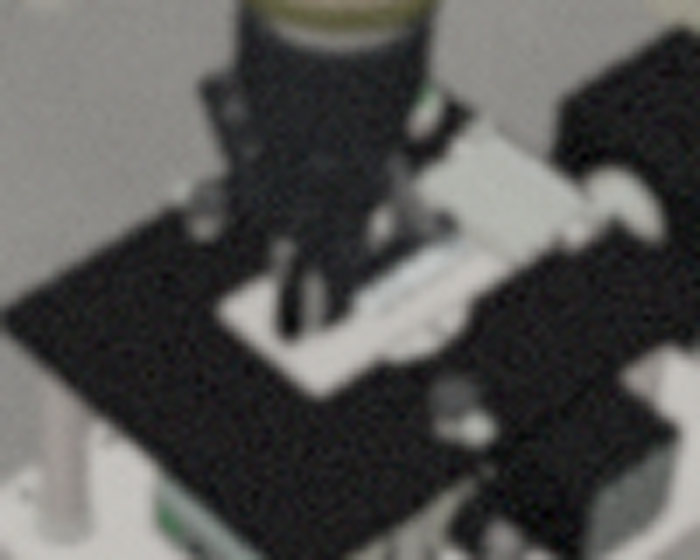

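View pics/w13.png

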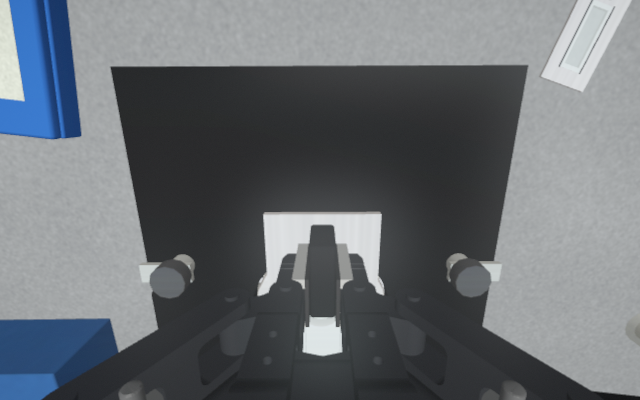

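```bash
python3 - <<'E'
from h import *
f=np.load("w13.npz");c=vision.get_calibration("wrist");T=wristT({"position":f["p"],"ee_rot":f["q"]},c)
NR=atz(c,111,67.5,.15,T);NL=atz(c,527.5,66,.15,T)
n=(NL-NR);print(np.linalg.norm(n),"yaw",np.degrees(np.arctan2(-n[0],n[1])))
hl=atz(c,264,213,.154,T);hr=atz(c,381.5,213,.154,T)
m=(hl+hr)/2;s0=(NL+NR)/2+np.array([*ex,0])*.12
d=(m-s0)[:2];print("front in stage",d@ex+.14,d@ey);n=hr-hl;print(np.linalg.norm(n),"hyaw",np.degrees(np.arctan2(-n[0],n[1])))
E
```

```text
0.19036757856109415 yaw 8.064835647777986
front in stage 0.08921269483955066 0.0016846898329643414
0.059951724299632754 hyaw 7.866934229587401
```

```bash
python3 -c "
from cell import order,monitor
print(order.hand_in());print(monitor.sense()['contact_force'],monitor.sense()['position'])"
```

```text
the job is handed in; nothing more can be done
None
the job is handed in; nothing more can be done
```

I pressed the insert home, slid the middle-sized holder under the leaf to the stop, and handed the job in at about 20 s, still gripping it and pressing down. The hand-in gives no verdict.

**Insert:** I pushed it down about 4 mm until it hit a hard stop at about 22 N. The wrist picture afterwards showed no wall standing proud. I could not read the joint itself.

**Holder:** it met the stop with a clear reaction of 6 to 12 N. The last wrist picture, set against the 90 mm stop distance:

| Check | Result |
|---|---|
| Front edge along the stage | about 89 mm |
| Off the centre line | about 1.7 mm |
| Out of square | about 0.2 degrees |
| Downward force | about 17.6 N, steady |

The gripper height matched that of the plate lying flat on the stage. The leaf looked unmoved in the side view; I had no direct reading of its lift.

**Checks that disagreed:**
- **Fingertips:** the closed fingertips touch about 25 mm short of the stated TCP. I found this from the cameras and the contact force, and used the measured heights.
- **Sideways force:** about 14 N along x remained while pressing down. It did not move anything.
- **Stage position:** the top and wrist cameras differed by about 3 mm on the stage position; I used the wrist view.

I noticed no contact with any bystander and none out of place in the views I used, but did not measure each one at the end.

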